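Stack the tin out of the way, then lift the bread roll in the tongs

ROBOT

A 6-joint arm with a two-finger parallel gripper is mounted at the origin on the work surface. World frame = base frame: x ahead of the robot, y to its left, z up, the work surface at z = 0. Lengths are in m, angles in rad, forces in N, time in s.
With the tool pointing down it reaches from about 0.275 to 0.825 m from the base axis. Payload 5.2 kg.
Tool frame: the origin (TCP) lies between the finger pads; the fingertips stand 11 mm ahead of it and the grasp point (between the pads) lies 8 mm behind it; z points along the fingers, x is the direction in which the jaws open and shut, and the axes are right-handed (so a half turn about z gives the same grasp; the last joint's range is limited). The gripper opens to 93 mm and grips with 3 to 60 N. Pads are 15 mm wide; open, the fingers measure 128 mm over their backs; the gripper's body (75 mm by 188 mm) begins 65 mm behind the grasp point.
Start: joints at [1.033, 0.259, 1.535, -0, 1.348, -0.203], TCP at [0.181, 0.519, 0.23] pointing down, gripper open.
Joint ranges: [-3.14, 3.14], [-0.91, 2.08], [0.19, 2.58], [-1.22, 4.36], [0.22, 2.71], [-3.12, 3.12]. Speed limits (rad/s): [2.57, 2.57, 3.14, 3.14, 3.14, 3.14].

INTERFACE

Orientations are given as a rotation vector (axis times angle).
In Python, from workcell import bot gives the robot as it stands.
- The arm moves only by the shell command python3 -m jog 'ROWS' [FORCE]. ROWS is a JSON object of lists of equal length, an entry for each row: "turn": the turn, a rotation vector about the world's x, y, z in rad, a list of three; "translation": the shift along the world's x, y, z in mm, a list of three; "grip": the closure in counts, from 0 (fully open) to 255 (shut). In form: {"turn": [[ax, ay, az], ...], "translation": [[dx, dy, dz], ...], "grip": [grip, ...]}. A call has 1 to 10 rows; each row is the pose to reach, as a shift and turn from the pose commanded when the call began; what a row does not reach only later rows make up. A row lasts 1/10 s, in which the tool goes at most 50 mm and 8.59 degrees, less where a joint would pass 70% of its speed; a pose out of reach is approached as far as the arm can. A call with a gripper value outside its range is refused whole. The fingers move at their own pace and stop on an object; FORCE is the grip in N (left out, the last holds). Time passes only in rows, so rows that repeat a pose let the fingers close. It gives the time, the measured TCP pose, the force and the opening at its end, in the units of the state.
- bot.get_state(): the state, without advancing time (a new reading comes with each control period).
- bot.capture(name): name is "side" or "top" or "wrist"; returns a dict with "color" (480x640x3 uint8, blue, green, red), "fx", "fy", "cx", "cy" (pixels), "world_from_camera" (4x4, takes a point from camera to world coordinates); the wrist camera has in their place "T_tool_cam" (4x4, takes a point from camera to tool coordinates, whose origin is the TCP and whose axes are the tool frame's). Camera axes: x right, y down, z forward; pixel columns grow to the right and rows downward; lengths in m; the calibration is good to about 2 mm. A picture is of the moment at which its call begins: read the wrist's pose just before it. There is no depth.
- bot.finish_job(): hands the job in, once; it reports no verdict.
The state is a dict: "t": time; "joints": joint angles; "qvel": joint speeds; "joint_torque": joint torques, N m; "tool_pos": TCP position; "orientation": TCP orientation; "force": force on the tool from outside, world axes, zero at the start; "ft_torque": the same for the moment, N m; "opening": finger opening in m.
Only numpy, scipy, OpenCV 4.12 (cv2) and the standard library are available. Lean on these libraries where they do the work, as an engineer would, in place of code of your own. Each camera call takes 0.05 s, during which the arm holds its last target.

TASK

The yellow tin stands in the way in front of the bread board: first stack it squarely on top of the blue tin of the tin column and let go of it. Then take up the kitchen tongs, close their jaws on the bread roll and lift it off its board; finish while still holding the roll still in the closed tongs, about 10 cm or more above the board - do not put it down or let go. Touch the roll only with the tongs, and leave the tin column, jug, salt pot, tumbler and mortar standing where they are.

Things in the scene. Friction and masses are not known exactly. Their poses are not given: they have to be found in the camera images.
- yellow_tin_center (a point): yellow closed square tin with a lid of the same colour, loose, 0.25 kg, 60 x 60 mm and 62 mm tall; the point is its centre (31 mm above its underside), z up, x and y square to its sides. It stands on the table between the robot and the bread board, at any yaw
- blue_tin_center (a point): blue tin of the same size (60 x 60 x 62 mm), the upper tin of the column; the point is its centre, its flat top lies 31 mm higher; x and y square to its sides. It rests loose on the green tin
- green_tin_center (a point): green tin of the same size (60 x 60 x 62 mm), loose on the table at the foot of the column; the point is its centre, 31 mm above the table; x and y square to its sides. The column stands on the robot's left or right, the tongs on the other side
- tongs: steel kitchen tongs, 0.13 kg, lying on the table with the arms side by side, 34 mm tall, 246 mm long with the pull ring, held wide open by a spring at the rear hinge; origin on the underside, below tongs_grip. x points along the tongs to the jaws, y across the arms, z up. The rear hinge head, 20 mm across, lies 88 mm behind the origin, the jaws' tips 128 mm ahead of it
- tongs_grip (a point): grasp point of the tongs: midway between the two black handle covers, 17 mm above the table as they lie; axes as the tongs. Covers are 80 mm long (40 mm either way along x), 4 to 30 mm above the table; open, 53 mm apart over their outsides here (55 mm at the pads' jaw side), each angled 0.05 rad wider to the jaws. Pressed from both sides they close evenly to the middle
- tongs_jaws (a point): midpoint between the jaws of the open tongs, 107 mm ahead of tongs_grip along its x, same height: the roll's middle belongs here. Each jaw is a shallow upright cup 41 mm long, 34 mm tall (17 mm above and below this point); open, they are about 90 mm apart in the middle, and the tips about 82 mm
- tongs_arm (a joint): closing angle of the tongs' right arm to the left one: 0 open, about 0.18 on the roll, 0.43 shut on nothing. A press at the handles of 4 N begins to close them, 8 N brings the jaws to the roll, handles then 37 mm over all; so a grip of about 4 N or an opening of 50 mm carries the tongs with jaws open, and 20 to 25 N holds the roll firmly
- roll_center (a point): round crusty bread roll, 56 mm across its widest (10 to 26 mm above its underside), 42 mm tall, domed and scored on top, 60 g, firm; the point is its centre half-way up (21 mm above its underside), z up. It stands on the bread board
- board: round light-wood bread board, 180 mm across and 12 mm thick, fixed on the table; origin at the centre of its underside, z up. The roll stands near its middle
- jug: red plastic jug with lid and handle, 116 mm wide and 200 mm tall, a bystander at the back or side; origin at the centre of its underside
- salt_pot: white and blue ceramic salt pot, 86 mm wide and 93 mm tall, a bystander at the back or side; origin at the centre of its underside
- tumbler: glass tumbler, 72 mm wide and 100 mm tall, a bystander at the back or side; origin at the centre of its underside
- mortar: dark wooden mortar with its pestle, 108 mm wide, 105 mm tall (pestle to 200 mm), a bystander at the back or side; origin at the centre of its underside
Mind the look-alikes: they are no part of the job. There is more than one size of the board; the job needs the middle-sized. There is more than one size of the part that bears green_tin_center; the job needs the smaller.

How it is judged:
By the outcome, as a careful person would: the job done as asked, in the order asked, and still so for the second after the job is handed in, while the arm keeps its last pose, push and grip.
It also fails if it takes over 51 s, if anything falls off the work surface, if the arm or the gripper's body presses on something with over 40 N, if the wrist force passes 120 N, or if a joint passes its speed limit or range.

## Working session

There is one attempt and no reset: what is moved stays moved. The work goes in short steps, Python scripts to look and compute and a shell command to move; the robot and the scene stay as the last step left them, time stands still between calls to the robot, and variables do not carry over. Pictures are saved under pics/ and viewed, and the job is handed in when it is done.

```bash
ls; mkdir -p pics
python3 - <<'E'
from workcell import bot
import cv2,numpy as np
np.set_printoptions(precision=4,suppress=True)
print(bot.get_state())
for n in ["side","top","wrist"]:
    c=bot.capture(n); cv2.imwrite(f"pics/{n}0.png",c["color"])
    np.save(f"{n}0.npy",c,allow_pickle=True)
    print(n,{k:v for k,v in c.items() if k!="color"})
E
```

```text
pics
{'t': 0.0, 'joints': array([ 1.0332,  0.2593,  1.5361, -0.    ,  1.348 , -0.2028]), 'qvel': array([ 0.0013,  0.0005, -0.0014,  0.0001, -0.0002,  0.0001]), 'joint_torque': array([  0.0001, -43.7321, -28.3992,   0.0718,   0.0417,  -0.0002]), 'tool_pos': array([0.1804, 0.519 , 0.2288]), 'orientation': array([ 2.5599,  1.8198, -0.0026]), 'force': array([-0.0974,  0.2493,  1.1618]), 'ft_torque': array([ 0.0479, -0.004 , -0.0244]), 'opening': 0.09294841266761605}
side {'fx': 549.5047727701044, 'fy': 549.5047727701044, 'cx': 312.7776114450983, 'cy': 241.27643332964456, 'world_from_camera': array([[ 0.8506, -0.34  ,  0.4011, -0.0764],
       [-0.5256, -0.5667,  0.6345, -0.9654],
       [ 0.0116, -0.7505, -0.6608,  1.1075],
       [ 0.    ,  0.    ,  0.    ,  1.    ]])}
top {'fx': 466.18735469622845, 'fy': 466.18735469622845, 'cx': 318.76304326042134, 'cy': 242.8094909922321, 'world_from_camera': array([[ 0.0032, -0.989 ,  0.1482,  0.401 ],
       [-0.9999, -0.0049, -0.0114,  0.0165],
       [ 0.012 , -0.1482, -0.9889,  1.1748],
       [ 0.    ,  0.    ,  0.    ,  1.    ]])}
wrist {'fx': 402.90626745370196, 'fy': 402.90626745370196, 'cx': 318.863135035986, 'cy': 242.81948039235053, 'T_tool_cam': array([[ 1.    ,  0.0004, -0.0006,  0.0006],
       [-0.0002,  0.9623,  0.2719, -0.075 ],
       [ 0.0006, -0.2719,  0.9623, -0.1551],
       [ 0.    ,  0.    ,  0.    ,  1.    ]])}
```

View pics/side0.png

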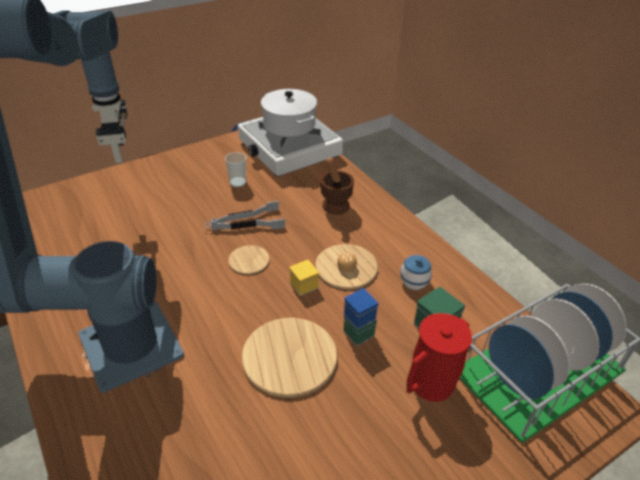

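View pics/top0.png

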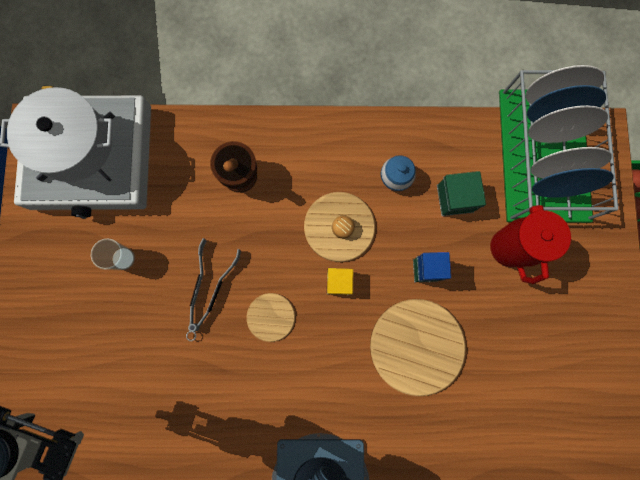

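View pics/wrist0.png

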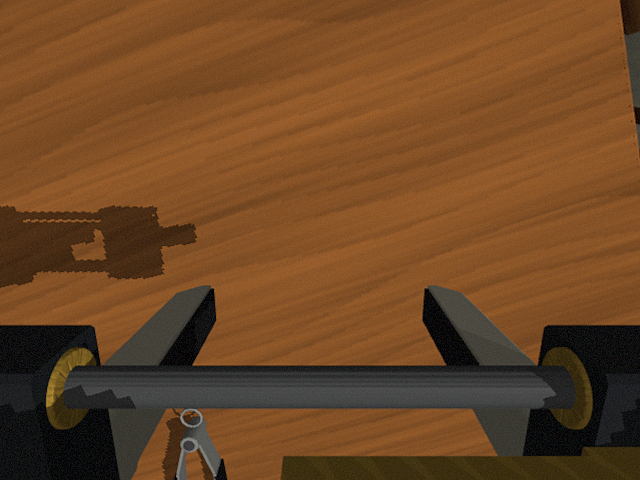

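The top view shows the yellow tin near (341,281), the blue tin near (434,267), the tongs' hinge near (192,328) with jaws toward (220,245), and the roll near (343,226). Next I'll measure these.

```bash
cat > h.py <<'E'
import cv2,numpy as np
np.set_printoptions(precision=4,suppress=True)
def ray(c,T,u,v):
    d=T[:3,:3]@np.array([(u-c["cx"])/c["fx"],(v-c["cy"])/c["fy"],1.]); return T[:3,3],d
def onz(c,T,u,v,z):
    o,d=ray(c,T,u,v); return o+d*(z-o[2])/d[2]
def proj(c,T,p):
    q=np.linalg.inv(T)@np.append(p,1.); return np.array([c["fx"]*q[0]/q[2]+c["cx"],c["fy"]*q[1]/q[2]+c["cy"]])
def two(c1,T1,p1,c2,T2,p2):
    o1,d1=ray(c1,T1,*p1);o2,d2=ray(c2,T2,*p2)
    s=np.linalg.lstsq(np.stack([d1,-d2],1),o2-o1,rcond=None)[0]
    a=o1+s[0]*d1;b=o2+s[1]*d2
    return (a+b)/2,np.linalg.norm(a-b)
def rv(a):
    return cv2.Rodrigues(np.array(a,float))[0]
def tool(s):
    T=np.eye(4);T[:3,:3]=rv(s["orientation"]);T[:3,3]=s["tool_pos"];return T
E
python3 - <<'E'
from h import *
c=np.load("top0.npy",allow_pickle=True).item();T=c["world_from_camera"]
im=c["color"];
def crop(x0,y0,x1,y1,k):return cv2.resize(im[y0:y1,x0:x1],None,fx=k,fy=k,interpolation=cv2.INTER_NEAREST)
cv2.imwrite("pics/cA.png",crop(300,180,460,300,5))
cv2.imwrite("pics/cB.png",crop(180,230,260,350,5))
E
```

```text
(no output)
```

View pics/cA.png

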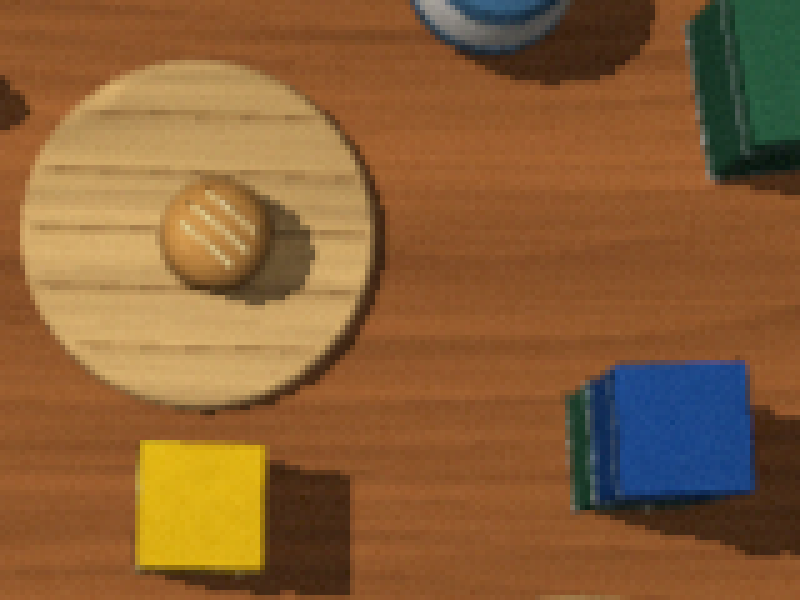

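View pics/cB.png

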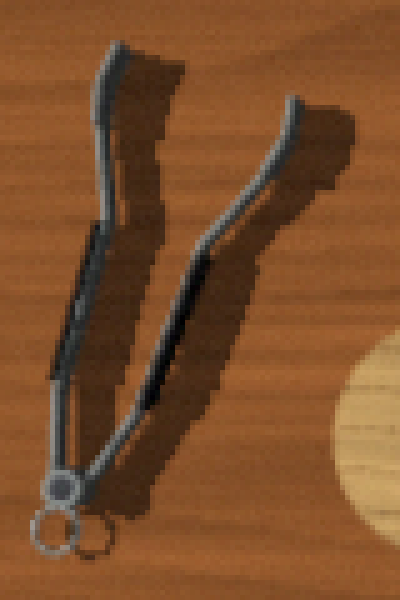

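Run:
```python
from h import *
c=np.load("top0.npy",allow_pickle=True).item();T=c["world_from_camera"]
im=c["color"];hsv=cv2.cvtColor(im,cv2.COLOR_BGR2HSV)
s=np.load("side0.npy",allow_pickle=True).item();S=s["world_from_camera"]
def box(m,z,name):
    n,l,st,ce=cv2.connectedComponentsWithStats(m.astype(np.uint8)); i=1+np.argmax(st[1:,4])
    pts=np.argwhere(l==i)[:,::-1].astype(float)
    P=np.array([onz(c,T,u,v,z)[:2] for u,v in pts]).astype(np.float32)*1000
    r=cv2.minAreaRect(P); print(name,r,P.mean(0),len(P)); return r
h,S_,v=[hsv[...,i].astype(int) for i in range(3)]
roi=np.zeros(h.shape,bool);roi[265:300,320:365]=1
print(np.unique(v[280,320:360]),v[285:297,340])
box((h>20)&(h<34)&(S_>150)&(v>170)&roi,.062,"yellow")
roi[:]=0;roi[245:285,405:460]=1
print(v[267,410:455],h[267,410:455])
box((h>100)&(h<125)&(S_>120)&(v>130)&roi,.124,"blue")
roi[:]=0;roi[212:242,330:358]=1
for nm,p,z in [("hinge",(180+60/5,230+488/5),.034),("tipL",(180+119/5,230+45/5),.034),("tipR",(180+293/5,230+98/5),.034),
 ("LcovF",(180+100/5,230+225/5),.03),("LcovB",(180+57/5,230+378/5),.03),("RcovF",(180+206/5,230+255/5),.03),("RcovB",(180+151/5,230+408/5),.03),
 ("roll",(300+215.5/5,180+233/5),.012+.021),("board",(300+199/5,180+233/5),.012)]:
    print(nm,onz(c,T,*p,z))
im=s["color"]
def crop(n,x0,y0,x1,y1,k):cv2.imwrite(n,cv2.resize(im[y0:y1,x0:x1],None,fx=k,fy=k,interpolation=cv2.INTER_NEAREST))
crop("pics/sA.png",270,230,400,350,5);crop("pics/sB.png",195,190,295,245,7)
```

```text
[ 64  68  69  70  71  83 144 145 146 147 149 153 170 216 218 219 220 221
 222 223 224 226] [215 219 216 219 218 221 220 222 147  76  65  72]
yellow ((477.2301025390625, -45.47673034667969), (59.80343246459961, 58.47399139404297), 86.6607666015625) [477.2303 -45.7441] 615
[147 148 146 104  67  55  57  59  86  86  86  86  94  94 128 137 139 137
 139 139 136 135 140 141 135 137 138 136 138 138 139 138 138 131 137 135
 132 132 135 134  65  57  60  63  60] [ 13  13  13  18  65  73  72  70 104 108 108 109 107 108 109 108 108 109
 108 108 108 108 108 109 109 108 108 108 108 108 108 107 108 108 108 108
 108 109 109 109 119  12  11  11  12]
blue ((508.9687194824219, -262.2502746582031), (54.72032165527344, 58.82965850830078), 0.26991939544677734) [ 508.6529 -262.548 ] 619
hinge [0.3646 0.3071 0.034 ]
tipL [0.5801 0.2874 0.034 ]
tipR [0.5541 0.2008 0.034 ]
LcovF [0.4914 0.2941 0.03  ]
LcovB [0.417  0.3118 0.03  ]
RcovF [0.4769 0.2418 0.03  ]
RcovB [0.4027 0.2658 0.03  ]
roll [ 0.6133 -0.0572  0.033 ]
board [ 0.6171 -0.0502  0.012 ]
```

View pics/sA.png

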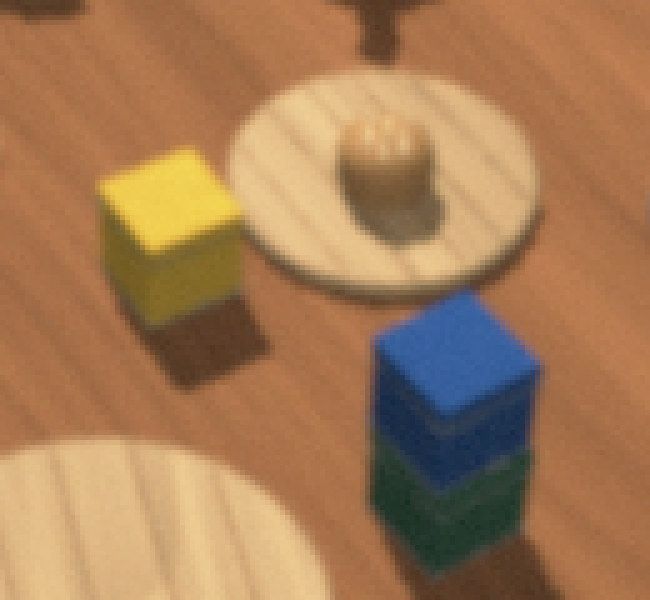

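View pics/sB.png

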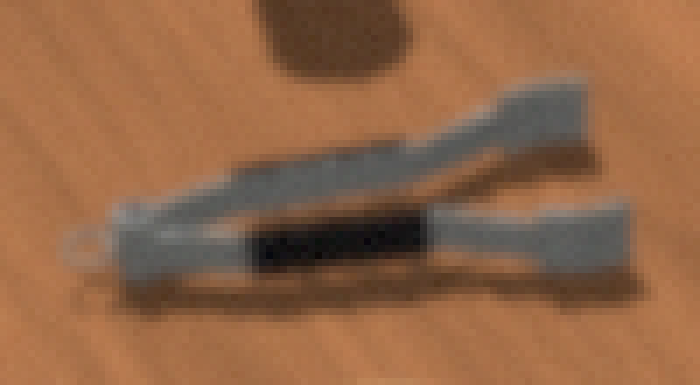

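Run:
```python
from h import *
c=np.load("top0.npy",allow_pickle=True).item();T=c["world_from_camera"]
s=np.load("side0.npy",allow_pickle=True).item();S=s["world_from_camera"]
def mask(c,lo,hi,roi):
    hsv=cv2.cvtColor(cv2.GaussianBlur(c["color"],(3,3),0),cv2.COLOR_BGR2HSV); m=cv2.inRange(hsv,np.array(lo),np.array(hi))
    r=np.zeros_like(m);x0,y0,x1,y1=roi;r[y0:y1,x0:x1]=m[y0:y1,x0:x1]
    return r
def box(c,T,m,z,name):
    n,l,st,ce=cv2.connectedComponentsWithStats(m); i=1+np.argmax(st[1:,4])
    P=np.array([onz(c,T,u,v,z)[:2] for v,u in np.argwhere(l==i)]).astype(np.float32)*1000
    r=cv2.minAreaRect(P); print(name,r,P.mean(0)); 
box(c,T,mask(c,(20,150,160),(34,255,255),(320,265,365,300)),.062,"ytop")
box(c,T,mask(c,(100,120,112),(125,255,255),(405,245,460,285)),.124,"btop")
box(s,S,mask(s,(20,120,190),(34,255,255),(285,255,325,300)),.062,"yside")
box(s,S,mask(s,(100,120,120),(125,255,255),(340,285,382,315)),.124,"bside")
# corners
for nm,ps,z in [("Y",[(98,186),(190,150),(244,214),(150,252)],.062),("B",[(375,345),(465,292),(541,366),(448,415)],.124)]:
    P=np.array([onz(s,S,270+a/5,230+b/5,z) for a,b in ps]);print(nm,P[:,:2],P.mean(0))
P=np.array([onz(c,T,300+a/5,180+b/5,.124) for a,b in [(612,363),(747,361),(753,493),(617,498)]]);print(P[:,:2],P.mean(0))
P=np.array([onz(c,T,300+a/5,180+b/5,.062) for a,b in [(138,440),(267,446),(264,573),(136,567)]]);print(P[:,:2],P.mean(0))
print("roll side",onz(s,S,270+386/5,230+163/5,.033), two(c,T,(300+215.5/5,180+233/5),s,S,(270+386/5,230+163/5)))
print("board side",onz(s,S,270+384/5,230+180/5,.012))
print("hinge side", onz(s,S,195+133/7,190+210/7,.034))
for a,b in [(587,82),(631,208)]: print("tip side", onz(s,S,195+a/7,190+b/7,.034))
```

```text
ytop ((477.29296875, -46.049320220947266), (59.85133743286133, 59.60963821411133), 89.57661437988281) [477.6306 -45.5249]
btop ((507.850830078125, -262.0571594238281), (56.954254150390625, 59.2264404296875), 0.26998186111450195) [ 508.5992 -261.9014]
yside ((477.3475646972656, -48.12471008300781), (61.119232177734375, 61.782142639160156), 88.94397735595703) [476.4471 -48.111 ]
bside ((506.4920959472656, -263.65557861328125), (54.985557556152344, 57.88317108154297), 1.8397752046585083) [ 506.1645 -264.5475]
Y [[ 0.4475 -0.0201]
 [ 0.5055 -0.0215]
 [ 0.5043 -0.0796]
 [ 0.4461 -0.0781]] [ 0.4759 -0.0498  0.062 ]
B [[ 0.4762 -0.2412]
 [ 0.5343 -0.2349]
 [ 0.537  -0.2938]
 [ 0.4806 -0.296 ]] [ 0.507  -0.2665  0.124 ]
[[ 0.5371 -0.2318]
 [ 0.5383 -0.2936]
 [ 0.4781 -0.294 ]
 [ 0.4756 -0.2323]] [ 0.5073 -0.2629  0.124 ]
[[ 0.5069 -0.0177]
 [ 0.5043 -0.0795]
 [ 0.4437 -0.0776]
 [ 0.4463 -0.0168]] [ 0.4753 -0.0479  0.062 ]
roll side [ 0.6114 -0.0618  0.033 ] (array([ 0.6144, -0.0576,  0.0281]), np.float64(0.0003861345611895641))
board side [ 0.6158 -0.0552  0.012 ]
hinge side [0.3662 0.3065 0.034 ]
tip side [0.5828 0.2853 0.034 ]
tip side [0.5549 0.1952 0.034 ]
```

```bash
python3 -m jog '{"turn":[[0,0,0.1],[0,0,0.2],[0,0,0.3],[0,0,0.3],[0,0,0.3],[0,0,0.3],[0,0,0.3],[0,0,0.3],[0,0,0.3],[0,0,0.3]],"translation":[[296,-566,20],[296,-566,20],[296,-566,20],[296,-566,20],[296,-566,20],[296,-566,20],[296,-566,20],[296,-566,20],[296,-566,20],[296,-566,20]],"grip":[0,0,0,0,0,0,0,0,0,0]}'
```

```text
t: 1.15
tool_pos: [0.4127, 0.0746, 0.2454]
orientation: [2.26, 2.182, 0.001]
force: [1.3, 0.0, 0.8]
opening: 0.093
```

```bash
python3 -m jog '{"turn":[[0,0,0],[0,0,0],[0,0,0],[0,0,0],[0,0,0]],"translation":[[64,-122,5],[64,-122,5],[64,-122,5],[64,-122,5],[64,-122,5]],"grip":[0,0,0,0,0]}'
cat > w.py <<'E'
from h import *
from workcell import bot
def wrist(name):
    s=bot.get_state(); c=bot.capture("wrist"); T=tool(s)@c["T_tool_cam"]
    cv2.imwrite(f"pics/{name}.png",c["color"]); c["T"]=T; c["s"]=s; np.save(name+".npy",c,allow_pickle=True)
    print(s["t"],s["tool_pos"],s["orientation"]); return c,T
E
python3 -c "
from w import *
wrist('w1')"
```

```text
t: 1.65
tool_pos: [0.476, -0.0458, 0.2497]
orientation: [-2.261, -2.179, 0.001]
force: [-0.5, 0.2, 0.7]
opening: 0.0926
1.65 [ 0.476  -0.0458  0.2497] [-2.2609 -2.1788  0.0008]
```

View pics/w1.png

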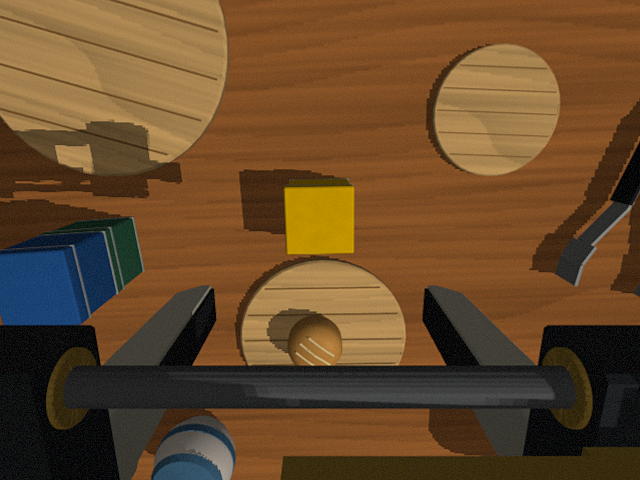

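The wrist view shows the yellow tin's top face at columns 285–354 and rows 186–254. The roll is near (315,342) and the blue column is at the left edge.

Run:
```python
from h import *
c=np.load("w1.npy",allow_pickle=True).item();T=c["T"]
hsv=cv2.cvtColor(c["color"],cv2.COLOR_BGR2HSV)
print(hsv[175:195,320,2],hsv[250:260,320,2],hsv[220,345:358],)
m=cv2.inRange(hsv,np.array((20,150,150)),np.array((34,255,255)))
n,l,st,ce=cv2.connectedComponentsWithStats(m);i=1+np.argmax(st[1:,4]);print(st[i])
P=np.array([onz(c,T,u,v,.062)[:2] for v,u in np.argwhere(l==i)]).astype(np.float32)*1000
print(cv2.minAreaRect(P),P.mean(0))
print("tool x yaw",np.degrees(np.arctan2(T[1,0],T[0,0])))
print("roll",onz(c,T,315,342,.033))
```

```text
[ 67  66  69  61  65  72  77  73  77  65  68  95 146 185 188 188 186 189
 190 190] [191 194 194 171 131 117  81  68  61  52] [[ 23 255 193]
 [ 23 255 191]
 [ 23 255 193]
 [ 23 255 190]
 [ 23 255 192]
 [ 23 255 191]
 [ 23 255 193]
 [ 23 255 202]
 [ 23 255 183]
 [ 17 197 145]
 [ 12 169 131]
 [ 13 179 140]
 [ 15 194 134]]
[ 285  187   69   67 4500]
((477.72308349609375, -45.14625549316406), (58.74072265625, 59.09461212158203), 89.1595687866211) [477.1111 -44.9129]
tool x yaw 87.89362809074765
roll [ 0.6116 -0.0544  0.033 ]
```

```bash
python3 -m jog '{"turn":[[0,0,0.02],[0,0,0.02],[0,0,0.02],[0,0,0.02],[0,0,0.02],[0,0,0.02],[0,0,0.02]],"translation":[[1,0,-50],[1,0,-100],[1,0,-150],[1,0,-185],[1,0,-205],[1,0,-216],[1,0,-216]],"grip":[0,0,0,0,0,0,0]}'
python3 -m jog '{"turn":[[0,0,0],[0,0,0],[0,0,0],[0,0,0],[0,0,0],[0,0,0],[0,0,0],[0,0,0]],"translation":[[0,0,0],[0,0,0],[0,0,0],[0,0,0],[0,0,0],[0,0,0],[0,0,0],[0,0,0]],"grip":[120,120,120,120,120,120,120,120]}' 20
```

```text
t: 2.4
tool_pos: [0.4761, -0.044, 0.0335]
orientation: [-2.234, -2.205, 0.002]
force: [-0.0, -0.6, 0.1]
opening: 0.0932
t: 3.2
tool_pos: [0.4777, -0.0456, 0.0349]
orientation: [2.237, 2.204, 0.001]
force: [-2.2, -0.4, 5.9]
opening: 0.06
```

```bash
python3 -m jog '{"turn":[[0,0,0],[0,0,0],[0,0,0],[0,0,0],[0,0,0],[0,0,0],[0,0,0],[0,0,0],[0,0,0]],"translation":[[0,0,30],[0,0,80],[0,0,130],[0,0,180],[0,0,200],[0,-40,210],[0,-80,210],[0,-110,210],[0,-110,210]],"grip":[120,120,120,120,120,120,120,120,120]}'
python3 -c "
from w import *
wrist('w2')
c=bot.capture('top');cv2.imwrite('pics/t2.png',c['color'][200:350,250:470].repeat(3,0).repeat(3,1))"
```

```text
t: 4.1
tool_pos: [0.477, -0.1587, 0.2437]
orientation: [2.242, 2.201, -0.002]
force: [-0.2, 0.1, -2.4]
opening: 0.0599
4.1 [ 0.477  -0.1587  0.2437] [ 2.2417  2.2007 -0.0021]
```

View pics/w2.png

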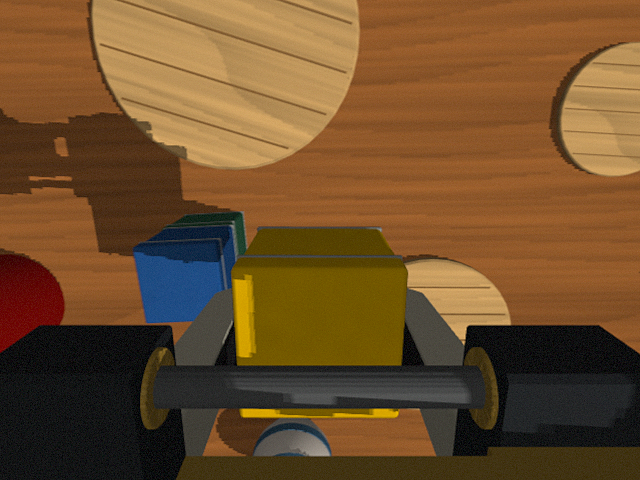

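The held yellow tin sits square in the fingers, near (320,310). The blue top face is at columns 135–228 and rows 240–322. I'll zoom in for its corners.

Run:
```python
import cv2
im=cv2.imread("pics/w2.png");cv2.imwrite("pics/w2c.png",cv2.resize(im[205:335,115:265],None,fx=4.5,fy=4.5,interpolation=cv2.INTER_NEAREST))
```

```text
(no output)
```

View pics/w2c.png

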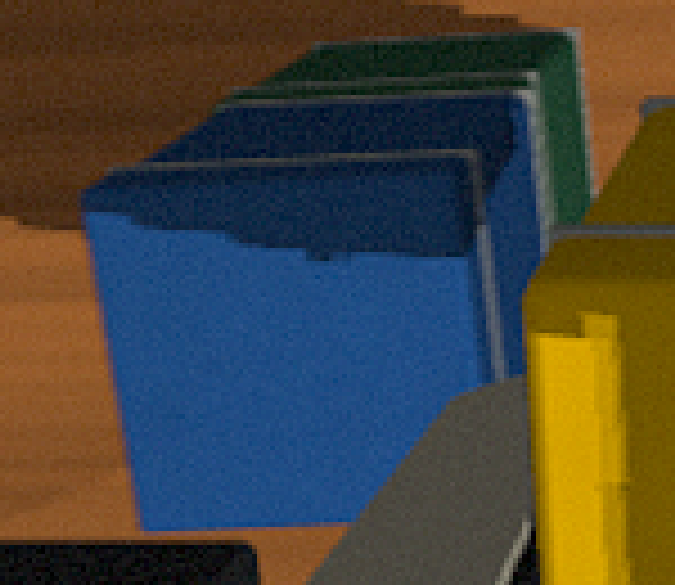

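```bash
python3 - <<'E'
from h import *
c=np.load("w2.npy",allow_pickle=True).item();T=c["T"]
f=lambda a,b:onz(c,T,115+a/4.5,205+b/4.5,.124)[:2]*1000
K=f(142,530);L=f(85,215);B=f(360,522)
for a in (L,B,f(470,250),f(480,390)):print(a)
d=K-L;e=B-K
y1=np.arctan2(d[1],d[0]);y2=np.arctan2(-e[0],e[1]);y=(y1+y2)/2
print(K,np.degrees([y1,y2]))
R=np.array([[np.cos(y),-np.sin(y)],[np.sin(y),np.cos(y)]])
print("ctr",K+R@np.array([-30,30]), "tool yaw",np.degrees(np.arctan2(T[1,0],T[0,0])))
g=lambda u,v,z:onz(c,T,u,v,z)
E
python3 -c "
from workcell import bot
s=bot.get_state();print(s)"
```

```text
[ 484.7161 -290.9023]
[ 538.9399 -252.6551]
[ 491.6262 -230.2508]
[ 515.6494 -230.6627]
[ 539.7794 -289.2266] [1.7431 1.3149]
ctr [ 508.9896 -260.0378] tool yaw 88.95616504931319
{'t': 4.2, 'joints': array([-5.38558138e-01,  1.62615607e-01,  1.62318653e+00,  4.68255924e-04,
        1.35779659e+00, -2.09266230e+00]), 'qvel': array([ 0.02848463, -0.00928723,  0.01012187,  0.00515243,  0.00159926,
        0.00130225]), 'joint_torque': array([ -0.99670764, -38.825562  , -29.70667899,  -0.20406621,
        -0.04787396,  -0.06212034]), 'tool_pos': array([ 0.47674178, -0.15557987,  0.24351253]), 'orientation': array([-2.23854734e+00, -2.20127061e+00,  9.98828727e-05]), 'force': array([ 0.35237148,  0.19140732, -1.8132978 ]), 'ft_torque': array([-0.0052862 ,  0.0864777 ,  0.00601591]), 'opening': 0.060022520135348374}
```

View pics/t2.png

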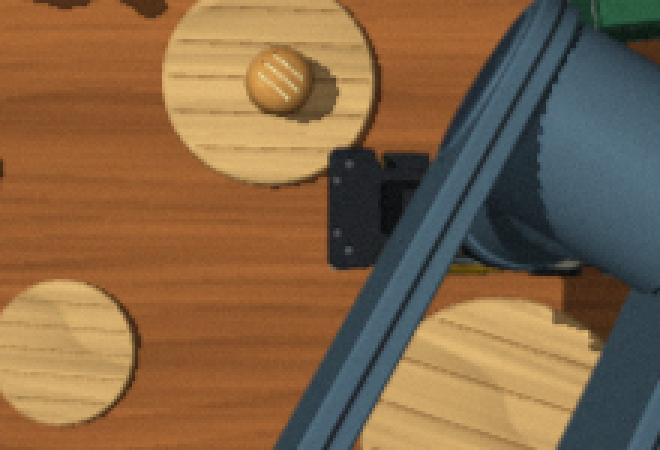

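Run:
```python
from w import *
for k in range(4):
    c,T=wrist(f'w3_{k}')
    f=lambda a,b:onz(c,T,115+a/4.5,205+b/4.5,.124)[:2]*1000
im=c["color"];cv2.imwrite("pics/w3c.png",cv2.resize(im[205:335,115:265],None,fx=4.5,fy=4.5,interpolation=cv2.INTER_NEAREST))
```

```text
4.2 [ 0.4767 -0.1556  0.2435] [-2.2385 -2.2013  0.0001]
4.25 [ 0.4768 -0.1549  0.2436] [-2.2372 -2.2028 -0.0001]
4.3 [ 0.4769 -0.1545  0.2438] [-2.2365 -2.2042 -0.0001]
4.35 [ 0.477  -0.1543  0.244 ] [-2.2361 -2.2051 -0.0001]
```

View pics/w3c.png

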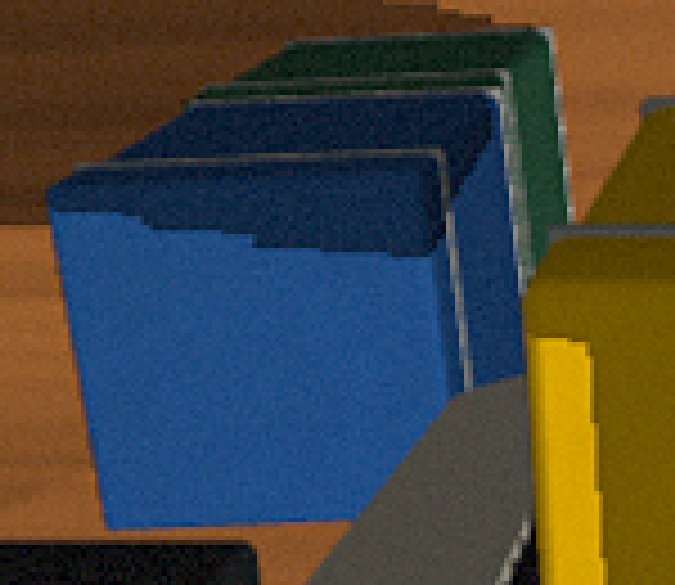

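Run:
```python
from h import *
c=np.load("w3_3.npy",allow_pickle=True).item();T=c["T"]
f=lambda a,b:onz(c,T,115+a/4.5,205+b/4.5,.124)[:2]*1000
K=f(107,530);L=f(50,212);B=f(355,522)
for a in (L,B,f(432,255),f(448,400)):print(a)
d=K-L;e=B-K
y1=np.arctan2(d[1],d[0]);y2=np.arctan2(-e[0],e[1]);y=(y1+y2)/2
print(K,np.degrees([y1,y2]))
R=np.array([[np.cos(y),-np.sin(y)],[np.sin(y),np.cos(y)]])
print("ctr",K+R@np.array([-30,30]), "tool yaw",np.degrees(np.arctan2(T[1,0],T[0,0])))
# yellow held in same view: top edges at z
```

```text
[ 484.77   -291.6724]
[ 539.4207 -248.5615]
[ 492.7769 -231.679 ]
[ 517.74   -231.2159]
[ 540.3191 -290.1131] [1.6079 1.2385]
ctr [ 509.5832 -260.8675] tool yaw 89.21252752397938
```

```bash
python3 -m jog '{"turn":[[0,0,0.02],[0,0,0.038],[0,0,0.038],[0,0,0.038],[0,0,0.038],[0,0,0.038],[0,0,0.038],[0,0,0.038],[0,0,0.038],[0,0,0.038]],"translation":[[10,-33,0],[20,-66,0],[27,-90,-20],[32,-107,-40],[32,-107,-60],[32,-107,-60],[32,-107,-60],[32,-107,-60],[32,-107,-60],[32,-107,-60]],"grip":[120,120,120,120,120,120,120,120,120,120]}'
python3 - <<'E'
from w import *
c,T=wrist("w4");print("tool yaw",np.degrees(np.arctan2(T[1,0],T[0,0])))
s=bot.capture("side");cv2.imwrite("pics/s4.png",cv2.resize(s["color"][200:360,300:440],None,fx=4,fy=4))
E
```

```text
t: 5.4
tool_pos: [0.5098, -0.2623, 0.1855]
orientation: [2.193, 2.246, 0.0]
force: [-0.2, -0.0, -2.3]
opening: 0.0601
5.4 [ 0.5098 -0.2623  0.1855] [2.1935 2.2463 0.0003]
tool yaw 91.3760872203646
```

View pics/s4.png

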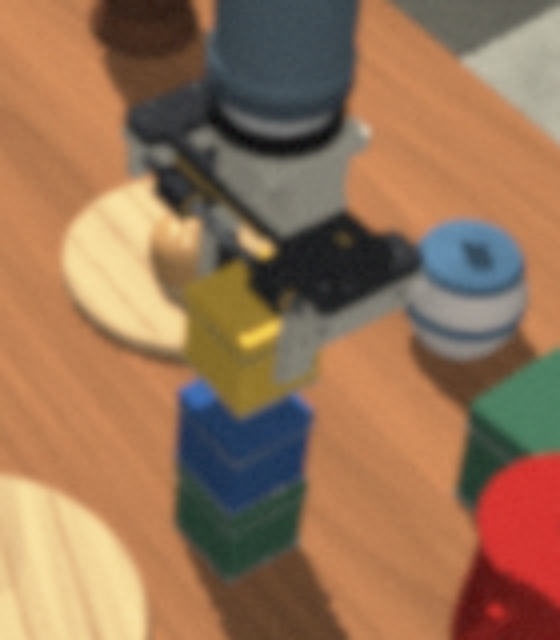

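View pics/w4.png

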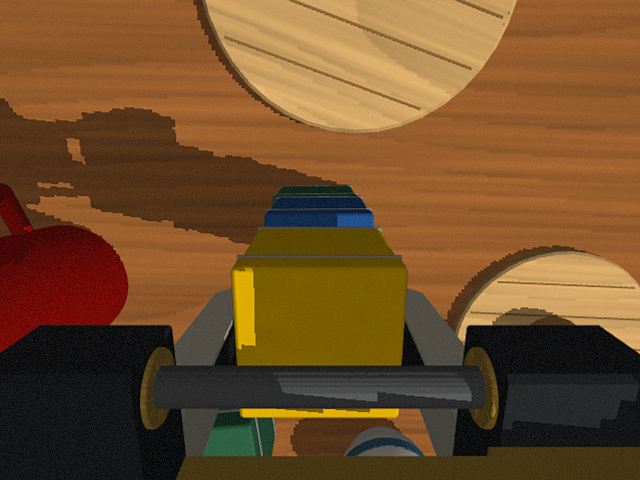

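Run:
```python
from w import *
s=bot.capture("side");S=s["world_from_camera"];print(bot.get_state()["tool_pos"])
cv2.imwrite("pics/s5.png",cv2.resize(s["color"][255:345,330:395],None,fx=8,fy=6.6,interpolation=cv2.INTER_CUBIC))
```

```text
[ 0.5095 -0.2624  0.1848]
```

View pics/s5.png

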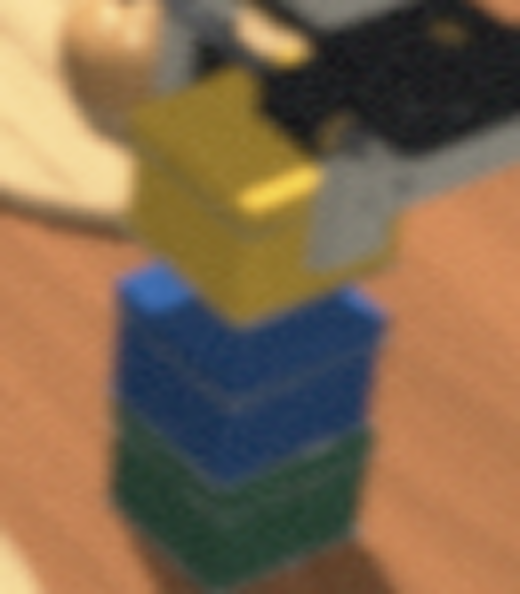

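Run:
```python
from h import *
s=np.load("side0.npy",allow_pickle=True).item();S=s["world_from_camera"]
f=lambda a,b,z:onz(s,S,330+a/8,255+b/6.6,z)[:2]*1000
zb=.1848-.0345
Y=[f(242,327,zb),f(133,230,zb),f(395,262,zb)]
B=[f(120,290,.124),f(385,320,.124)]
G=[f(218,588,0),f(112,495,0),f(352,540,0)]
print("Y",*Y,"ctr LR",(Y[1]+Y[2])/2)
print("B",*B,"ctr",(B[0]+B[1])/2)
print("G",*G,"ctr",(G[1]+G[2])/2)
```

```text
Y [ 482.102  -293.4549] [ 481.5046 -238.0053] [ 539.3282 -291.379 ] ctr LR [ 510.4164 -264.6921]
B [ 476.3393 -241.0243] [ 536.2828 -294.4455] ctr [ 506.3111 -267.7349]
G [ 485.8521 -292.9474] [ 482.7847 -238.0579] [ 535.8325 -296.1387] ctr [ 509.3086 -267.0983]
```

```bash
python3 -m jog '{"turn":[[0,0,0],[0,0,0],[0,0,0],[0,0,0],[0,0,0],[0,0,0]],"translation":[[-1,0,-8],[-1,0,-15],[-1,0,-20],[-1,0,-23],[-1,0,-25],[-1,0,-25]],"grip":[120,120,120,120,120,120]}'
python3 -m jog '{"turn":[[0,0,0],[0,0,0],[0,0,0]],"translation":[[0,0,-1],[0,0,-2],[0,0,-2]],"grip":[120,120,120]}'
```

```text
t: 6.15
tool_pos: [0.5084, -0.2624, 0.1592]
orientation: [2.195, 2.247, 0.0]
force: [0.2, -1.0, -1.4]
opening: 0.0598
t: 6.45
tool_pos: [0.5086, -0.2625, 0.1589]
orientation: [2.194, 2.246, 0.0]
force: [-2.9, 0.8, 7.5]
opening: 0.0601
```

```bash
python3 -m jog '{"turn":[[0,0,0],[0,0,0],[0,0,0],[0,0,0],[0,0,0]],"translation":[[0,0,1],[0,0,1],[0,0,1],[0,0,1],[0,0,1]],"grip":[120,75,60,30,0]}'
python3 - <<'E'
from w import *
c,T=wrist("w6")
s=bot.capture("side");cv2.imwrite("pics/s6.png",cv2.resize(s["color"][255:345,330:395],None,fx=8,fy=6.6,interpolation=cv2.INTER_CUBIC))
E
```

```text
t: 6.95
tool_pos: [0.5083, -0.2624, 0.1582]
orientation: [-2.196, -2.247, -0.0]
force: [-0.2, 0.7, -0.1]
opening: 0.0826
6.95 [ 0.5083 -0.2624  0.1582] [-2.1955 -2.2469 -0.    ]
```

View pics/s6.png

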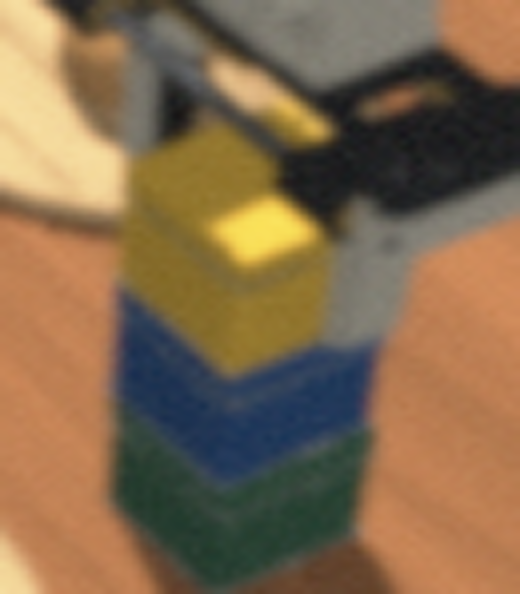

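View pics/w6.png

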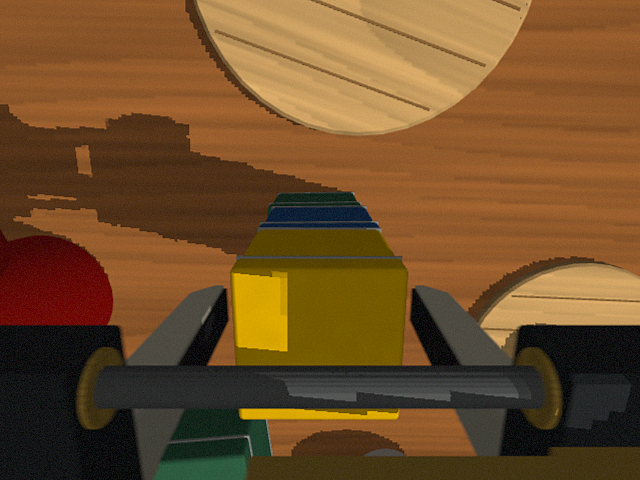

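The yellow tin sits square on the blue tin and both fingers are free of it. Next I'll lift away and go to the tongs.

```bash
python3 -m jog '{"turn":[[0,0,0],[0,0,0],[0,0,0],[0,0,0],[0,0,-0.1],[0,0,-0.2],[0,0,-0.3],[0,0,-0.326],[0,0,-0.326],[0,0,-0.326]],"translation":[[0,0,20],[0,0,60],[0,0,100],[0,30,120],[-5,75,120],[-10,125,120],[-15,170,120],[-20,220,120],[-25,270,120],[-30,320,110]],"grip":[0,0,0,0,0,0,0,0,0,0]}'
python3 -m jog '{"turn":[[0,0,0],[0,0,0],[0,0,0],[0,0,0],[0,0,0],[0,0,0],[0,0,0],[0,0,0],[0,0,0]],"translation":[[-5,50,0],[-10,95,0],[-15,140,-5],[-22,185,-10],[-30,222,-15],[-30,222,-20],[-30,222,-20],[-30,222,-20],[-30,222,-20]],"grip":[0,0,0,0,0,0,0,0,0]}'
python3 - <<'E'
from w import *
c,T=wrist("w7");print("tool yaw",np.degrees(np.arctan2(T[1,0],T[0,0])))
for n in ["side","top"]:
    s=bot.capture(n);np.save(n+"7.npy",s,allow_pickle=True);cv2.imwrite(f"pics/{n}7.png",s["color"])
E
```

```text
t: 8.05
tool_pos: [0.4787, 0.0577, 0.2699]
orientation: [2.53, 1.859, 0.004]
force: [2.1, 0.4, -0.2]
opening: 0.093
t: 8.95
tool_pos: [0.4491, 0.2768, 0.249]
orientation: [2.532, 1.858, 0.001]
force: [-0.1, 0.5, 1.0]
opening: 0.0932
8.95 [0.4491 0.2768 0.249 ] [2.5324 1.8584 0.0006]
tool yaw 72.55858983564131
```

View pics/w7.png

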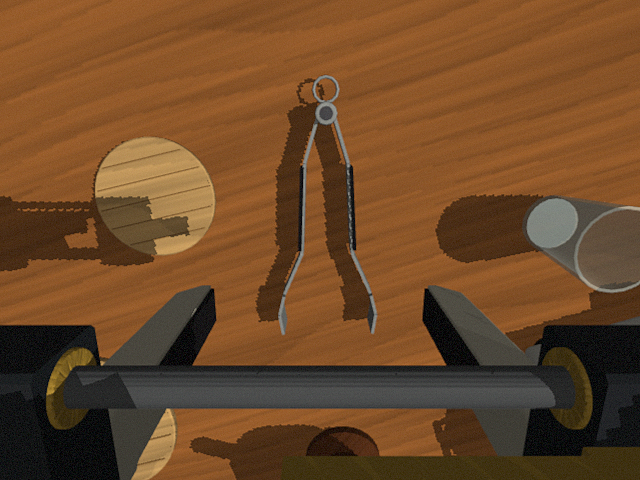

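View pics/top7.png

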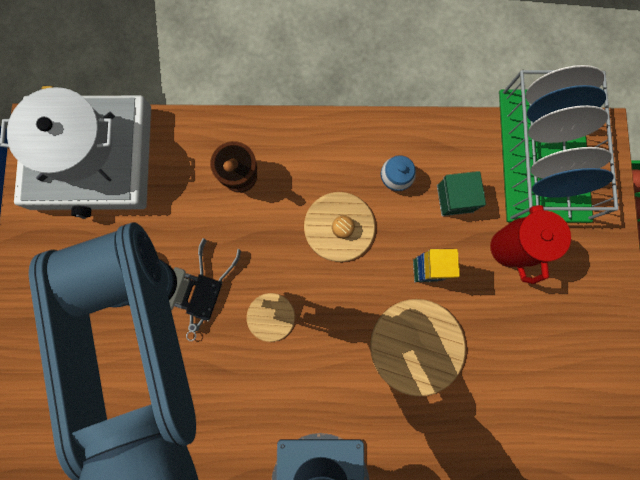

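The column stands squarely in the top view at (437,265). In the wrist view the tongs lie upright: hinge (326,113), tips (283,333) and (374,333), covers at columns about 301 and 353.

Run:
```python
from h import *
c=np.load("w7.npy",allow_pickle=True).item();T=c["T"]
f=lambda u,v,z:onz(c,T,u,v,z)[:2]*1000
H=f(326,113,.034);L=f(283,333,.034);R=f(374,333,.034)
M=(L+R)/2;d=M-H;yaw=np.degrees(np.arctan2(d[1],d[0]));print(H,L,R,np.linalg.norm(d),np.linalg.norm(L-R),"yaw",yaw)
u=d/np.linalg.norm(d);print("origin",H+88*u,M-128*u)
cv=[f(x,y,.03) for x,y in [(302,166),(300,250),(350,166),(353,250)]];print(cv,np.mean(cv,0))
s=np.load("top7.npy",allow_pickle=True).item()
im=c["color"];cv2.imwrite("pics/w7c.png",cv2.resize(im[60:345,250:400],None,fx=2,fy=2))
```

```text
[366.8088 309.5473] [557.7191 204.711 ] [585.4834 293.1955] 213.5687037142177 92.73812736611193 yaw -16.4824468425043
origin [451.1926 284.5798] [448.8612 285.2696]
[array([404.2594, 275.053 ]), array([480.039 , 248.2518]), array([417.4273, 316.974 ]), array([495.434 , 297.2879])] [449.2899 284.3917]
```

View pics/w7c.png

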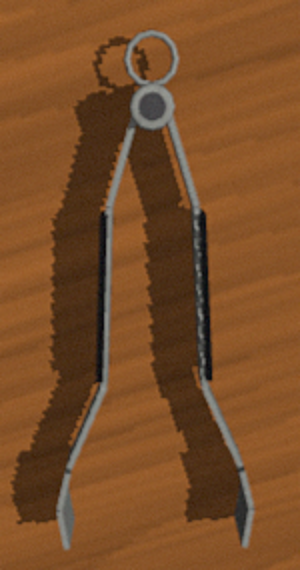

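Run:
```python
from w import *
c,T=wrist("w8");
f=lambda u,v,z:onz(c,T,u,v,z)[:2]*1000
cv2.imwrite("pics/w8c.png",cv2.resize(c["color"][60:345,250:400],None,fx=2,fy=2))
```

```text
9.1 [0.449 0.277 0.249] [2.5325 1.8585 0.001 ]
```

View pics/w8c.png

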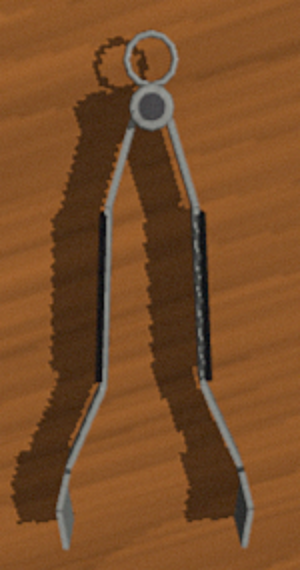

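```bash
python3 -m jog '{"turn":[[0,0,0.016],[0,0,0.016],[0,0,0.016],[0,0,0.016],[0,0,0.016],[0,0,0.016],[0,0,0.016]],"translation":[[0,7,-40],[0,7,-90],[0,7,-130],[0,7,-160],[0,7,-165],[0,7,-165],[0,7,-165]],"grip":[0,0,0,0,0,0,0]}'
python3 - <<'E'
from w import *
c,T=wrist("w9");
E
```

```text
t: 9.85
tool_pos: [0.4499, 0.2853, 0.0854]
orientation: [2.516, 1.88, 0.005]
force: [-0.3, 0.0, -0.2]
opening: 0.0929
9.85 [0.4499 0.2853 0.0854] [2.5157 1.8802 0.0045]
```

View pics/w9.png

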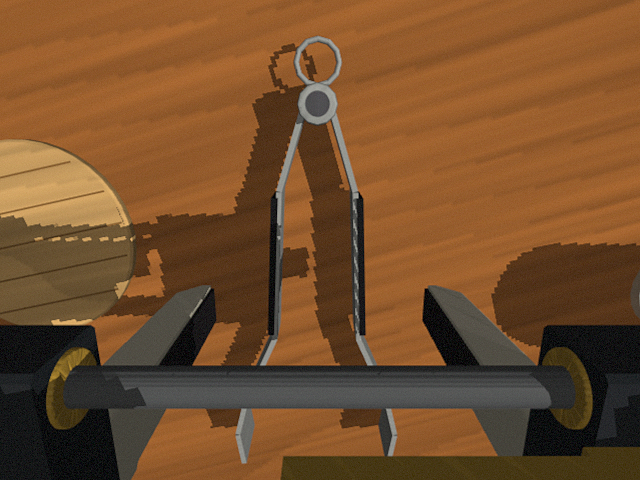

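Run:
```python
from h import *
c=np.load("w9.npy",allow_pickle=True).item();T=c["T"];t=tool(c["s"])
f=lambda u,v,z:np.linalg.inv(t)[:3]@np.append(onz(c,T,u,v,z),1)*1000
for nm,u,v,z in [("hinge",318,104,.034),("LB",273,194,.03),("LF",271,335,.03),("RB",359,194,.03),("RF",362,334,.03),("tipL",241,462,.034*.5),("tipR",394,455,.017)]: print(nm,f(u,v,z))
```

```text
hinge [  0.0489 -86.6451  51.17  ]
LB [-23.587  -42.1579  55.235 ]
LF [-27.2979  40.128   55.427 ]
RB [ 21.5364 -42.16    55.316 ]
RF [25.5258 39.5029 55.5204]
tipL [-52.5962 143.5806  68.6315]
tipR [ 51.4744 137.8265  68.8045]
```

```bash
python3 -m jog '{"turn":[[0,0,0],[0,0,0],[0,0,0],[0,0,0]],"translation":[[0,-1,-40],[0,-1,-62],[0,-1,-71],[0,-1,-71]],"grip":[0,0,0,0]}'
python3 -m jog '{"turn":[[0,0,0],[0,0,0],[0,0,0],[0,0,0],[0,0,0],[0,0,0],[0,0,0],[0,0,0]],"translation":[[0,0,0],[0,0,0],[0,0,0],[0,0,0],[0,0,0],[0,0,0],[0,0,0],[0,0,0]],"grip":[118,118,118,118,118,118,118,118]}' 4
```

```text
t: 10.3
tool_pos: [0.4486, 0.284, 0.0128]
orientation: [-2.516, -1.881, 0.0]
force: [0.3, -0.2, -0.3]
opening: 0.0928
t: 11.1
tool_pos: [0.4486, 0.284, 0.0129]
orientation: [2.516, 1.881, 0.001]
force: [-1.4, -0.8, 3.4]
opening: 0.0534
```

```bash
python3 -m jog '{"turn":[[0,0,0],[0,0,0],[0,0,0],[0,0,0],[0,0,0],[0,0,0]],"translation":[[0,0,0],[0,0,0],[0,0,0],[0,0,10],[0,0,25],[0,0,25]],"grip":[118,118,118,118,118,118]}' 6
python3 - <<'E'
from w import *
c,T=wrist("w10");
s=bot.capture("side");cv2.imwrite("pics/s10.png",cv2.resize(s["color"][170:260,190:310],None,fx=6,fy=6,interpolation=cv2.INTER_CUBIC))
E
```

```text
t: 11.7
tool_pos: [0.4493, 0.2843, 0.0391]
orientation: [2.516, 1.881, 0.004]
force: [1.2, -0.4, -1.4]
opening: 0.0497
11.7 [0.4493 0.2843 0.0391] [2.5156 1.8807 0.0036]
```

View pics/w10.png

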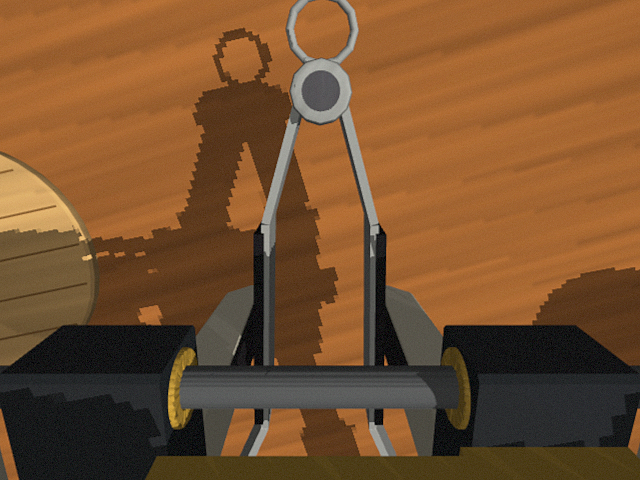

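View pics/s10.png

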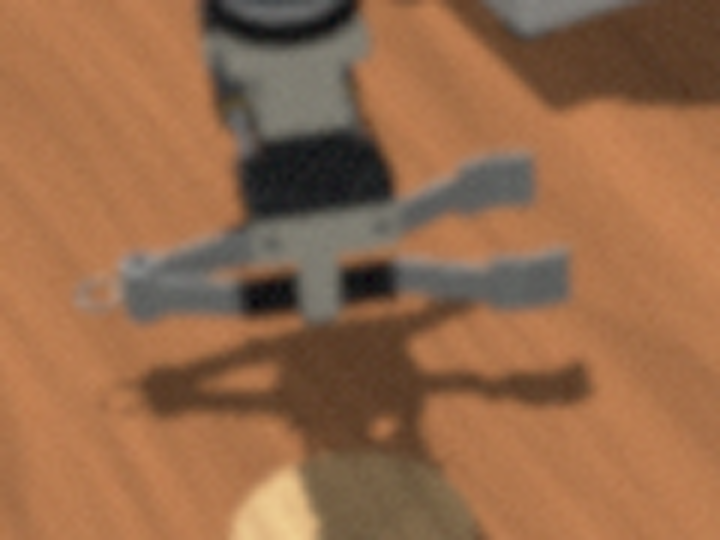

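```bash
python3 -m jog '{"turn":[[0,0,0],[0,0,0],[0,0,0],[0,0,0],[0,0,0],[0,0,0],[0,0,0],[0,0,0],[0,0,0],[0,0,0]],"translation":[[0,0,15],[0,0,40],[0,-5,65],[3,-20,85],[9,-45,90],[15,-75,90],[21,-105,90],[27,-135,90],[33,-165,90],[39,-195,90]],"grip":[118,118,118,118,118,118,118,118,118,118]}' 6
python3 -m jog '{"turn":[[0,0,0],[0,0,0],[0,0,0],[0,0,0],[0,0,0],[0,0,0],[0,0,0],[0,0,0],[0,0,0],[0,0,0]],"translation":[[6,-30,0],[12,-60,0],[17,-85,0],[20,-103,0],[22,-113,0],[22,-116,0],[22,-116,0],[22,-116,0],[22,-116,0],[22,-116,0]],"grip":[118,118,118,118,118,118,118,118,118,118]}' 6
python3 - <<'E'
from w import *
c,T=wrist("w11");print(np.degrees(np.arctan2(T[1,0],T[0,0])))
for n in ["side","top"]:
    s=bot.capture(n);np.save(n+"11.npy",s,allow_pickle=True);cv2.imwrite(f"pics/{n}11.png",s["color"])
    x0,y0,x1,y1=(270,190,400,290) if n=="side" else (290,180,390,290)
    cv2.imwrite(f"pics/{n}11c.png",cv2.resize(s["color"][y0:y1,x0:x1],None,fx=5,fy=5,interpolation=cv2.INTER_NEAREST))
E
```

```text
t: 12.8
tool_pos: [0.4868, 0.0877, 0.1268]
orientation: [-2.515, -1.88, 0.002]
force: [0.6, -0.8, -1.3]
opening: 0.0503
t: 13.8
tool_pos: [0.5093, -0.0263, 0.1277]
orientation: [-2.515, -1.883, -0.0]
force: [0.2, 0.2, -1.1]
opening: 0.0499
13.8 [ 0.5093 -0.0263  0.1277] [-2.515  -1.8825 -0.0001]
73.64296323294847
```

View pics/top11c.png

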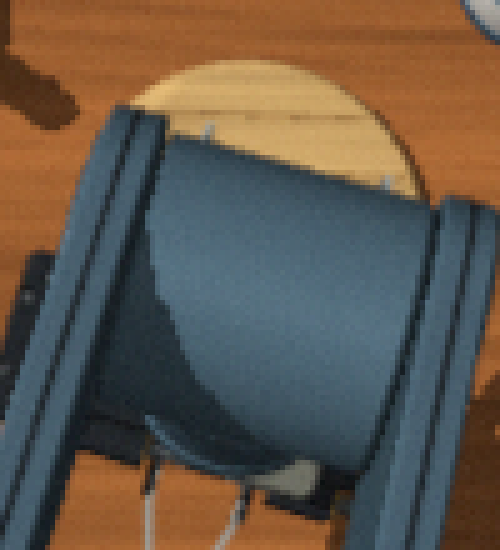

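View pics/side11c.png

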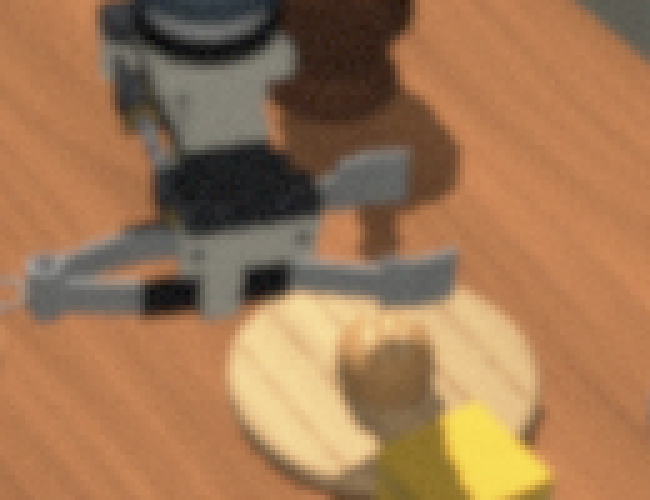

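Run:
```python
from h import *
c=np.load("top11.npy",allow_pickle=True).item();T=c["world_from_camera"]
s=np.load("side11.npy",allow_pickle=True).item();S=s["world_from_camera"]
u=np.array([np.cos(np.radians(-16.4)),np.sin(np.radians(-16.4))])*1000
z=.1277-.013+.034
A=[onz(c,T,290+a/5,180+b/5,z)[:2]*1000 for a,b in [(208,126),(387,178)]];m=np.mean(A,0);print(A,m,"jaws",m-.021*u)
A=[onz(s,S,270+a/5,190+b/5,z)[:2]*1000 for a,b in [(410,148),(458,248)]];m=np.mean(A,0);print(A,m,"jaws",m-.021*u)
print("by tool",np.array([509.3,-26.3])+.107*u)
```

```text
[array([640.6385, -24.0063]), array([ 617.1861, -104.5079])] [628.9123 -64.2571] jaws [608.7667 -58.3279]
[array([646.3695, -23.3763]), array([ 620.1877, -105.6981])] [633.2786 -64.5372] jaws [613.133 -58.608]
by tool [611.9466 -56.5105]
```

```bash
python3 -m jog '{"turn":[[0,0,0],[0,0,0],[0,0,0],[0,0,0],[0,0,0],[0,0,0]],"translation":[[1,-1,-20],[1,-1,-40],[1,-1,-52],[1,-1,-57],[1,-1,-57],[1,-1,-57]],"grip":[118,118,118,118,118,118]}' 6
python3 - <<'E'
from w import *
s=bot.capture("side");n="side12"
x0,y0,x1,y1=(270,200,400,300)
cv2.imwrite(f"pics/{n}c.png",cv2.resize(s["color"][y0:y1,x0:x1],None,fx=5,fy=5,interpolation=cv2.INTER_CUBIC))
E
```

```text
t: 14.55
tool_pos: [0.511, -0.0282, 0.0712]
orientation: [2.515, 1.881, 0.001]
force: [0.3, 0.4, -0.6]
opening: 0.0502
```

View pics/side12c.png

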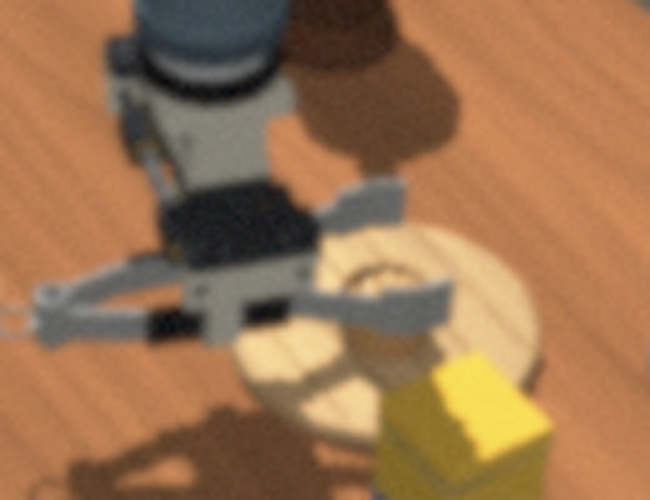

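```bash
python3 -m jog '{"turn":[[0,0,0],[0,0,0],[0,0,0],[0,0,0],[0,0,0],[0,0,0]],"translation":[[0,0,-15],[0,0,-28],[0,0,-37],[0,0,-42],[0,0,-42],[0,0,-42]],"grip":[118,118,118,118,118,118]}' 6
python3 - <<'E'
from w import *
s=bot.capture("side");n="side13"
x0,y0,x1,y1=(270,200,400,300)
cv2.imwrite(f"pics/{n}c.png",cv2.resize(s["color"][y0:y1,x0:x1],None,fx=5,fy=5,interpolation=cv2.INTER_CUBIC))
E
```

```text
t: 15.2
tool_pos: [0.5108, -0.0282, 0.029]
orientation: [2.516, 1.881, 0.001]
force: [-0.4, -0.5, -1.2]
opening: 0.05
```

View pics/side13c.png

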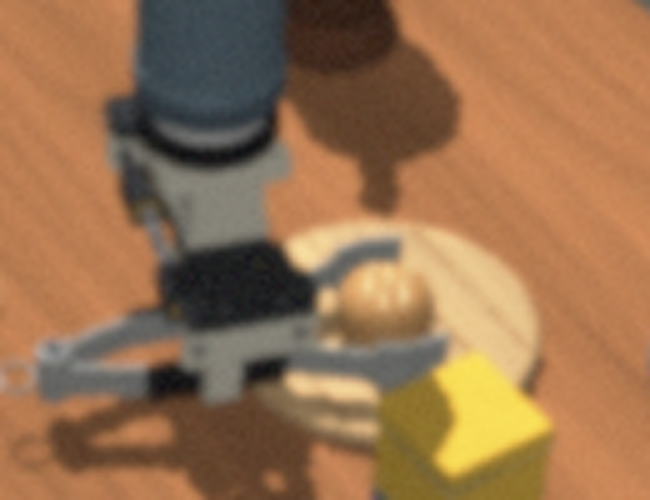

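Run:
```python
from h import *
s=np.load("side11.npy",allow_pickle=True).item();S=s["world_from_camera"]
a=np.radians(-16.4);u=np.array([np.cos(a),np.sin(a)]);n=np.array([-u[1],u[0]])
A=[onz(s,S,270+p/5,200+q/5,.050)[:2]*1000 for p,q in [(402,238),(448,336)]];m=np.mean(A,0)-21*u
r=onz(s,S,270+386/5,200+305/5,.036)[:2]*1000
print(A,"jaws",m,"roll",r,"roll rel jaws along,across",(r-m)@u,(r-m)@n)
```

```text
[array([643.8233, -29.1324]), array([ 619.507, -109.059])] jaws [611.5196 -63.1665] roll [613.1882 -58.8836] roll rel jaws along,across 0.39148026887315973 4.57976013003461
```

```bash
python3 -m jog '{"turn":[[0,0,0],[0,0,0],[0,0,0],[0,0,0],[0,0,0],[0,0,0],[0,0,0],[0,0,0]],"translation":[[0,1,0],[0,2,0],[0,2,0],[0,2,0],[0,2,0],[0,2,0],[0,2,0],[0,2,0]],"grip":[118,118,135,145,150,155,160,160]}' 22
python3 -m jog '{"turn":[[0,0,0],[0,0,0],[0,0,0],[0,0,0],[0,0,0],[0,0,0],[0,0,0],[0,0,0]],"translation":[[0,0,0],[0,0,0],[0,0,0],[0,0,0],[0,0,0],[0,0,0],[0,0,0],[0,0,0]],"grip":[180,200,220,255,255,255,255,255]}' 22
python3 - <<'E'
from w import *
s=bot.capture("side");n="side14"
x0,y0,x1,y1=(270,200,400,300)
cv2.imwrite(f"pics/{n}c.png",cv2.resize(s["color"][y0:y1,x0:x1],None,fx=5,fy=5,interpolation=cv2.INTER_CUBIC))
E
```

```text
t: 16.05
tool_pos: [0.5105, -0.026, 0.0286]
orientation: [2.516, 1.881, 0.0]
force: [-0.3, 0.4, -1.6]
opening: 0.0364
t: 16.85
tool_pos: [0.5105, -0.0261, 0.0287]
orientation: [2.516, 1.881, 0.0]
force: [0.8, 0.0, -1.1]
opening: 0.0363
```

View pics/side14c.png

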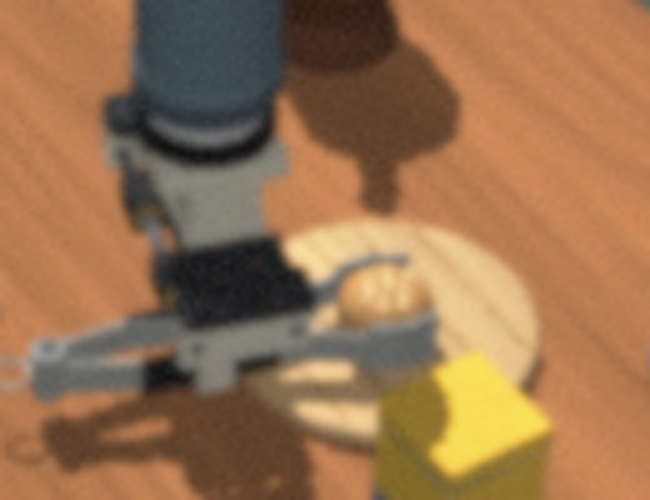

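The roll is clasped: the opening is 36.3 mm, where about 37 mm is expected. Now I'll lift straight up, gently.

```bash
python3 -m jog '{"turn":[[0,0,0],[0,0,0],[0,0,0],[0,0,0],[0,0,0],[0,0,0],[0,0,0],[0,0,0],[0,0,0],[0,0,0]],"translation":[[0,0,5],[0,0,15],[0,0,30],[0,0,50],[0,0,70],[0,0,90],[0,0,110],[0,0,130],[0,0,145],[0,0,150]],"grip":[255,255,255,255,255,255,255,255,255,255]}' 24
python3 -m jog '{"turn":[[0,0,0],[0,0,0],[0,0,0],[0,0,0],[0,0,0],[0,0,0],[0,0,0],[0,0,0]],"translation":[[0,0,0],[0,0,0],[0,0,0],[0,0,0],[0,0,0],[0,0,0],[0,0,0],[0,0,0]],"grip":[255,255,255,255,255,255,255,255]}' 24
python3 - <<'E'
from w import *
for n in ["side","top"]:
    s=bot.capture(n);cv2.imwrite(f"pics/{n}15.png",s["color"])
E
```

```text
t: 17.9
tool_pos: [0.5114, -0.0263, 0.1812]
orientation: [2.514, 1.879, 0.004]
force: [0.5, -0.0, -2.2]
opening: 0.0365
t: 18.7
tool_pos: [0.5105, -0.0261, 0.1786]
orientation: [-2.516, -1.881, 0.0]
force: [0.5, 0.9, -2.3]
opening: 0.0363
```

View pics/side15.png

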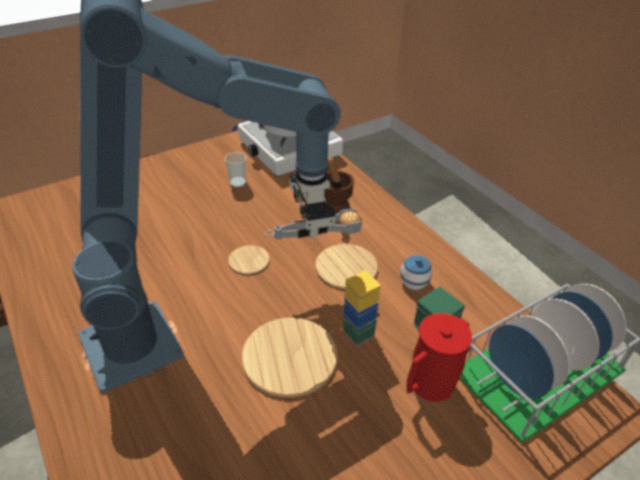

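View pics/top15.png

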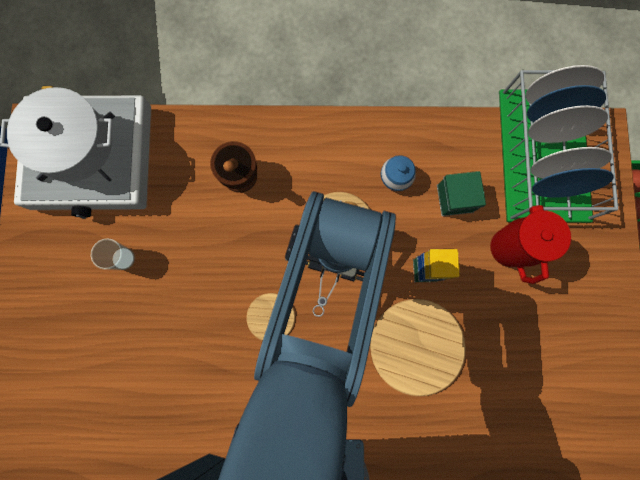

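The roll is in the jaws at (348,217) in the side view, well above the empty board. The three-tin column at (361,307) is still straight, and the bystanders haven't moved.

```bash
python3 -c "
from workcell import bot
print(bot.get_state()['opening']);print(bot.finish_job())"
```

```text
0.036350784095352376
the job is handed in; nothing more can be done
None
```

The job is done and handed in at about 19 s of the 51 s allowed. I stacked the yellow tin on the blue tin and let go of it. Then I took up the tongs, closed them on the roll and lifted it straight up 15 cm; the arm is still holding it there.

**Last checks:**
- **Grip:** the handles stayed steady at 36.3 mm over all (about 37 mm expected) under a 24 N grip. The downward load rose from about 1.2 N to 2.3 N at the lift, so the gripper carries more than the tongs alone.
- **Scene:** the final side view showed the roll in the jaws above the empty board. The final side and top views showed the tin column straight and the jug, salt pot, tumbler and mortar where they were.

**Disagreements:**
- **Blue tin:** the cameras differed by 2–4 mm on its position, so I placed the yellow tin on a compromise. It looked square afterwards.
- **Roll:** the side view put the roll about 4.6 mm off the jaws' middle. I shifted the tongs 2 mm before closing and left the rest to the jaws closing evenly.

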